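Lock the relay in, then hold the transformer bracket over the tuner chassis

ROBOT

A 6-joint arm with a two-finger parallel gripper is mounted at the origin on the work surface. World frame = base frame: x ahead of the robot, y to its left, z up, the work surface at z = 0. Lengths are in mm, angles in rad, forces in N, time in s.
With the tool pointing down it reaches from about 400 to 825 mm from the base axis. Payload 7 kg.
Tool frame: the origin (TCP) lies on the centre line of the jaws, within the pads' length; the fingertips stand ahead of it and the grasp point (between the pads) lies 6 mm ahead of it (env.nose_length is the z of the fingertips in the tool frame, in mm); z points along the fingers, y is the line along which they close (so a half turn about z gives the same grasp; the last joint's range is limited). The gripper opens to 85 mm and grips with 20 to 120 N. Pads are 22 mm wide; open, the fingers measure 114 mm over their backs; the gripper's body (76 mm by 85 mm) begins 54 mm behind the grasp point. The pads swing forward as they close: fully open they stand 13 mm farther back than shut.
Start: joints at [1.583, 0.359, 0.012, 0, -1.224, -0.288], TCP at [183.823, 649.465, 256.302] pointing down, gripper open.
Joint ranges: [-3.07, 3.07], [-1.43, 2.12], [-1.02, 1.25], [-3.03, 1.67], [-3.05, -0], [-3.03, 3.03]. Speed limits (rad/s): [2.39, 2.39, 3.01, 3.14, 3.14, 3.14].

INTERFACE

Orientations are given as a 3x3 rotation matrix whose columns are the frame's x, y, z axes.
In Python, from plant import env gives the robot as it stands.
- The arm moves only by the tool arm_command, never from a script. Its argument "rows" is a list that holds one entry, the list of rows, each a list of 6 numbers: the shift along the tool's x, y, z in units of 25 mm (1.0 is 25 mm), then the turn, a rotation vector about the tool's x, y, z in units of 5 degrees (1.0 is 5 degrees). A call has exactly 10 rows; each row is the pose to reach, as a shift and turn from the pose commanded when the call began, along the tool's axes at that moment; what a row does not reach only later rows make up. A row lasts 1/12 s, in which the tool goes at most 41.7 mm and 7.16 degrees, less where a joint would pass 70% of its speed; a pose out of reach is approached as far as the arm can. A call with a gripper value outside its range is refused whole. "hand" is the finger opening in mm, from 0 to 85.4, set as the call begins (left out, the last holds). The fingers move at their own pace and stop on an object; "grip_force" is the grip in N (left out, the last holds). Time passes only in rows, so rows that repeat a pose let the fingers close, or fill a call up. It gives the time, the measured TCP pose, the force, the opening and the grip force at its end, in the units of the state.
- env.state(): the state, without advancing time (a new reading comes with each control period).
- env.grab_frame(name): name is "scene" or "side" or "wrist"; returns a dict with "frame" (400x640x3 uint8, red, green, blue), "z_map" (400x640 float32, mm along the optical axis (not along the pixel's ray), 0 where there is no reading), "fx", "fy", "cx", "cy" (pixels), "rvec" (rotation vector, rad) and "tvec" (3), from world to camera coordinates, as OpenCV has them; the wrist camera has in their place "mount" (4x4, takes a point from camera to tool coordinates, whose origin is the TCP and whose axes are the flange's). Camera axes: x right, y down, z forward; pixel columns grow to the right and rows downward; lengths in mm; the calibration is good to about 2 mm. A picture is of the moment at which its call begins: read the wrist's pose just before it.
- env.finish_job(): hands the job in; it is judged then, once.
The state is a dict: "time_s": time; "q": joint angles; "qd": joint speeds; "joint_torque": joint torques, N m; "tool_pos": TCP position; "tcp_rot": TCP orientation; "contact_force": force on the tool from outside, world axes, zero at the start; "torque": the same for the moment, N m; "grip_width": finger opening in mm; "gripper_force": force on a finger pad.
Only numpy, scipy, OpenCV 4.12 (cv2) and the standard library are available. Lean on these libraries where they do the work, as an engineer would, in place of code of your own. Each camera call takes 0.05 s, during which the arm holds its last target. There are 200 camera calls.

TASK

Put the blue relay fully home in the black socket on the tuner chassis and swing the red locking lever shut over it. Then pick up the lopsided grey transformer bracket by its balance point and hold it level about 15 cm above the chassis plate, centred over it and lined up with its length, transformer over the end away from the socket. Finish still holding it there, and leave the mug, the microphone and the old grey relay where they are.

Things in the scene. Friction and masses are not known exactly. Their poses are not given: they have to be found in the camera images.
- chassis: fixed aluminium plate 240 (x) x 110 (y) x 6 mm, flat on the desk. Origin: centre of its underside. x along its length, z up. Black relay socket 56 x 60 mm at x -70, y 0, its top 30 mm above the desk. Two white fuse holders (30 x 16 mm, 20 mm high with the fuses) at x 0, y +-30; the +x end is bare but for a flat green board and low screws.
- pocket (a point): centre of the floor of the socket's pocket, 12 mm above the desk. Its axes are the chassis's. The pocket is 31 (x) x 37 (y) mm and 18 mm deep, open at the top with 2 mm chamfered edges: 1.5 mm of play each side of the relay. The relay's x side goes along the chassis's x, either way round.
- lever (a joint): red locking lever: level bar 12 mm wide, 73 to 81 mm above the desk, turning on an upright post beside the socket. 0 rad = shut (hard stop), along the chassis's -y over the seated relay (3 mm spare); grows anticlockwise from above to 2.3; at 1.57 along the chassis's +x. Starts at 1.5 to 2.1. Friction 0.03 N m, stays where left. Blocked by a relay not fully down.
- lever_hinge (a point): point on the lever's vertical turning axis, at the bar's upper face, 81 mm above the desk (chassis frame: x -70, y +42 mm). Its axes turn with the lever: the bar points along -y.
- lever_knob (a point): centre of the top of the red upright round knob on the lever's end, 14 mm diameter and 26 mm tall (81 to 107 mm above the desk), its axis 66 mm from the hinge axis. The bar ends 7 mm beyond the knob's axis.
- relay: loose relay to fit: blue case, white top, copper band, black foot, 28 (x) x 34 (y) x 58 mm tall, 90 g, upright on the desk. Origin: centre of its underside, z up. Seated, its top is 70 mm above the desk and it stands 40 mm out of the socket. It starts in one of two places, either side of the chassis, the old grey relay in the other.
- bracket: loose grey cast bracket, 0.43-0.74 kg, on its foot plate 240 (x) x 50 (y) x 5 mm. Origin: centre of the underside, z up. Grip, across y, its upright rib: 10 mm thick, y 0, x -115 to +75, 5 to 40 mm above the underside. Steel and copper transformer (36 x 44 mm, 29 mm high) at x 80 to 116. The balance point is not the middle: it is on the rib at x +37. Gripped far from there it tilts.
- transformer (a point): centre of the top of the transformer on the bracket, at bracket x +98, y 0, 29 mm above the bracket's underside. Its axes are the bracket's.
- mug: white mug, 80 mm across, 90 mm tall with a side handle; origin: centre of its underside. Leave alone.
- spare_relay: old relay of the same size and shape as the blue one (28 x 34 x 58 mm) but grey with a black top; origin: centre of its underside. Leave alone.
- microphone: black hand microphone, 85 x 55 x 28 mm, lying on the desk; origin: centre of its underside. Leave alone.
Things that resemble listed ones, but are neither listed nor needed, are in the scene too. There is more than one size of the relay; the one meant has the size given above. Of the things that look like the bracket, take the one that is farthest from the robot's base at the start.

How it is judged:
By the outcome, as a careful person would: the job done as asked, in the order asked, and still so for the second after the job is handed in, while the arm keeps its last pose, push and grip.
It also fails if it takes over 72 s, if anything falls off the work surface, if the arm or the gripper's body presses on something with over 40 N, if the wrist force passes 120 N, or if a joint passes its speed limit or range.

## Working session

There is one attempt and no reset: what is moved stays moved. The work goes in short steps, Python scripts to look and compute and a tool call to move; the robot and the scene stay as the last step left them, time stands still between calls to the robot, and variables do not carry over. Pictures are saved under pics/ and viewed, at most 10 in all, crops included, and the job is handed in when it is done.

Besides the shell and the picture viewer there is one more tool, called after "Request:" in YAML: its name, and indented under it one key for each argument. arm_command: Moves the arm, as the interface text tells. Its arguments: {"type":"object","properties":{"rows":{"type":"array","items":{"type":"array","items":{"type":"array","items":{"type":"number"}}}},"hand":{"type":"number"},"grip_force":{"type":"number"}},"required":["rows"]}

```bash
mkdir -p pics; ls; cat > h.py <<'E'
import numpy as np, cv2
from plant import env
def grab(n,save=None):
    s=env.state(); f=env.grab_frame(n)
    if save: cv2.imwrite('pics/'+save,cv2.cvtColor(f['frame'],cv2.COLOR_RGB2BGR))
    if 'mount' in f:
        M=np.eye(4);M[:3,:3]=s['tcp_rot'];M[:3,3]=s['tool_pos'];T=M@np.array(f['mount'])
    else:
        R=cv2.Rodrigues(np.array(f['rvec'],float))[0];T=np.eye(4);T[:3,:3]=R.T;T[:3,3]=-R.T@np.array(f['tvec'],float).ravel()
    z=f['z_map'];v,u=np.mgrid[:z.shape[0],:z.shape[1]]
    P=np.stack([(u-f['cx'])/f['fx']*z,(v-f['cy'])/f['fy']*z,z],-1)@T[:3,:3].T+T[:3,3]
    P[z==0]=np.nan
    return f['frame'],P,f,T
E
python3 - <<'E'
from h import *
s=env.state();print(s,env.nose_length)
for n in('scene','side','wrist'):
    fr,P,f,T=grab(n,n+'0.png'); np.savez(n+'0.npz',fr=fr,P=P); print(n,T.round(2).tolist(),f['fx'])
E
```

```text
pics
{'time_s': 0.0, 'q': array([ 1.58313102e+00,  3.59380699e-01,  1.10684131e-02, -3.63843787e-04,
       -1.22414083e+00, -2.88110324e-01]), 'qd': array([-0.00112979,  0.00097523,  0.00075525,  0.00152579, -0.000885  ,
       -0.00059886]), 'joint_torque': array([-5.02659077e-05, -5.83325672e+01,  2.93419755e+01,  6.93691671e+00,
       -5.93983306e-03, -1.31405338e-05]), 'tool_pos': array([183.68908788, 649.05450703, 255.36936271]), 'tcp_rot': array([[ 9.62180566e-01, -2.72412289e-01, -3.21739101e-04],
       [-2.72412442e-01, -9.62179143e-01, -1.66085721e-03],
       [ 1.42867263e-04,  1.68569027e-03, -9.99998569e-01]]), 'contact_force': array([-0.13740924,  0.20881415,  0.87390769]), 'torque': array([0.0136863 , 0.01641894, 0.05242964]), 'gripper_force': 0.0, 'grip_width': 85.68042668225402} 25.0
scene [[0.85, 0.44, -0.3, 926.99], [0.53, -0.7, 0.48, -723.87], [-0.0, -0.56, -0.83, 1282.13], [0.0, 0.0, 0.0, 1.0]] 468.2225810979425
side [[-1.0, -0.02, 0.03, 449.72], [-0.03, 0.56, -0.83, 819.14], [-0.0, -0.83, -0.56, 651.29], [0.0, 0.0, 0.0, 1.0]] 415.7251261172432
wrist [[-0.27, -0.91, -0.31, 262.34], [-0.96, 0.26, 0.08, 627.8], [0.0, 0.32, -0.95, 372.99], [0.0, 0.0, 0.0, 1.0]] 353.62936287412015
```

View pics/scene0.png

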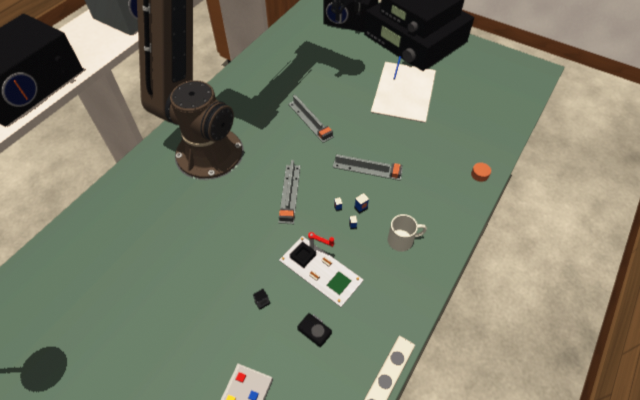

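View pics/side0.png

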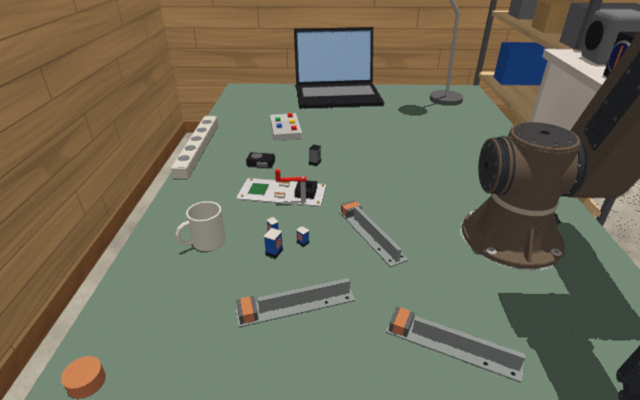

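The scene view shows the chassis at about (320,270) with the socket at (303,253) and the red lever at (320,240). Three blue relays stand at (338,204), (362,203) and (353,222). There are three brackets, at (310,118), (367,167) and (290,192). The mug is at (403,232), the grey relay at (261,298) and the microphone at (314,330). Next I measure them.

```bash
python3 - <<'E'
from h import *
for n in('scene','side'):
    d=np.load(n+'0.npz');fr=d['fr'].astype(int);P=d['P']
    r,g,b=fr[...,0],fr[...,1],fr[...,2]; X,Y,Z=P[...,0],P[...,1],P[...,2]
    work=(X>150)&(X<1000)&(np.abs(Y)<700)
    def comps(m,name,mn=4):
        k,l,st,c=cv2.connectedComponentsWithStats(m.astype(np.uint8))
        for i in range(1,k):
            if st[i,4]>=mn:
                q=P[l==i];zz=q[:,2]; rect=cv2.minAreaRect(q[:,:2].astype(np.float32))
                print(n,name,c[i].round(),st[i,4],'med',np.median(q,0).round(),'zmax',np.percentile(zz,95).round(),'rect',np.round(rect[0]),np.round(rect[1]),round(rect[2]))
    comps(work&(b>g*1.5)&(b>r*1.5)&(Z>3)&(Z<120),'blue')
    comps(work&(r>1.3*g)&(g>1.2*b)&(Z>3)&(r>90)&(Z<60),'orange',15)
    comps(work&(r>130)&(g<60)&(b<60)&(Z>40),'red')
    # objects by height
    comps(work&(Z>6)&(Z<150),'obj',25)
E
```

```text
scene blue [359. 207.] 54 med [582.  60.  28.] zmax 50.0 rect [586.  64.] [36. 21.] 30
scene blue [338. 207.] 24 med [523.  30.  21.] zmax 36.0 rect [522.  29.] [18.  7.] 46
scene blue [353. 225.] 20 med [598.  -8.  22.] zmax 32.0 rect [596.  -7.] [17.  7.] 32
scene blue [253. 395.] 61 med [ 639. -586.   35.] zmax 39.0 rect [ 639. -587.] [18. 19.] 15
scene orange [324. 131.] 59 med [309. 286.  28.] zmax 32.0 rect [307. 286.] [48. 23.] 68
scene orange [396. 170.] 84 med [611. 260.  27.] zmax 32.0 rect [607. 276.] [22. 70.] 17
scene orange [481. 171.] 268 med [860. 410.  28.] zmax 33.0 rect [855. 424.] [59. 83.] 27
scene orange [286. 213.] 88 med [393. -82.  29.] zmax 33.0 rect [392. -81.] [44. 26.] 28
scene orange [326. 260.] 16 med [ 590. -154.   18.] zmax 21.0 rect [ 591. -154.] [ 7. 27.] 83
scene orange [314. 275.] 16 med [ 586. -215.   17.] zmax 22.0 rect [ 586. -214.] [ 8. 25.] 87
scene orange [240. 377.] 36 med [ 584. -568.   36.] zmax 39.0 rect [ 585. -568.] [14. 14.] 7
scene red [321. 239.] 89 med [ 559. -132.   81.] zmax 107.0 rect [ 556. -132.] [78. 15.] 9
scene obj [400.  9
[... 2939 characters left out ...]
[286. 189.] 1427 med [ 566. -155.    9.] zmax 82.0 rect [ 584. -178.] [120. 238.] 83
side obj [372. 230.] 1114 med [343.  15.  26.] zmax 41.0 rect [344.   5.] [ 49. 238.] 28
side obj [204. 226.] 1671 med [741.  65.  60.] zmax 89.0 rect [744.  50.] [107.  81.] 72
side obj [273. 238.] 549 med [578.  84.  39.] zmax 59.0 rect [579.  45.] [ 40. 108.] 4
side obj [303. 235.] 185 med [510.  46.  30.] zmax 42.0 rect [510.  41.] [23. 26.] 49
side obj [291. 299.] 2035 med [524. 244.  28.] zmax 41.0 rect [512. 240.] [236.  49.] 17
side obj [444. 337.] 2408 med [238. 325.  27.] zmax 41.0 rect [235. 326.] [ 48. 204.] 62
side obj [ 83. 376.] 1308 med [851. 425.  30.] zmax 32.0 rect [856. 419.] [60. 61.] 67
```

Request:
arm_command:
  rows:
    - [[1.2,1.0,-0.1,0,0,0],[2.4,2.0,-0.2,0,0,0],[3.6,3.0,-0.3,0,0,0],[4.8,4.0,-0.4,0,0,0],[6.0,5.0,-0.5,0,0,0],[7.2,6.0,-0.6,0,0,0],[8.4,7.0,-0.7,0,0,0],[9.6,8.0,-0.8,0,0,0],[10.8,9.0,-0.8,0,0,0],[10.8,9.0,-0.8,0,0,0]]

```text
time_s: 0.98
tool_pos: [384.4, 354.8, 276.7]
tcp_rot: [[0.961, -0.276, 0.0], [-0.276, -0.961, -0.0], [0.0, 0.0, -1.0]]
contact_force: [0.2, -0.1, 0.4]
grip_width: 85.3
gripper_force: 0.0
```

Request:
arm_command:
  rows:
    - [[1.2,1.0,0,0,0,0],[2.4,2.0,0,0,0,0],[3.6,3.0,0,0,0,0],[4.8,4.0,0,0,0,0],[6.0,5.0,0,0,0,0],[7.2,6.0,0,0,0,0],[8.4,7.0,0,0,0,0],[9.6,8.0,0,0,0,0],[10.8,8.8,0,0,0,0],[10.8,8.8,0,0,0,0]]

```text
time_s: 1.82
tool_pos: [584.7, 69.9, 275.4]
tcp_rot: [[0.961, -0.276, -0.001], [-0.276, -0.961, -0.002], [-0.0, 0.002, -1.0]]
contact_force: [0.5, 1.6, 0.6]
grip_width: 85.4
gripper_force: 0.0
```

```bash
python3 - <<'E'
from h import *
s=env.state();print(s['time_s'],s['q'].round(3),s['tool_pos'].round(1),s['tcp_rot'].round(3))
fr,P,f,T=grab('wrist','w1.png');np.savez('w1.npz',fr=fr,P=P)
E
```

```text
1.8167 [ 4.51e-01  2.07e-01 -1.55e-01  1.00e-03 -1.21e+00  8.39e-01] [584.7  69.9 275.4] [[ 0.961 -0.276 -0.001]
 [-0.276 -0.961 -0.002]
 [-0.     0.002 -1.   ]]
```

View pics/w1.png

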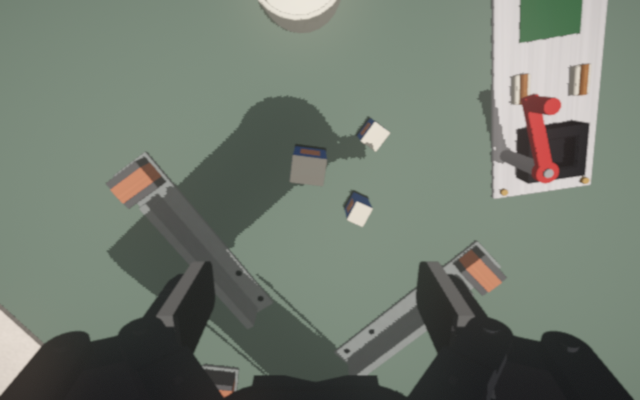

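The wrist view shows the big blue relay at (308,165), with small decoys at (373,133) and (358,208). The chassis is on the right, with its socket at (552,150) and the lever bar from (545,172) to (547,104). The target bracket runs from (140,180) to (255,310).

```bash
cat > meas.py <<'E'
from h import *
def wrap(a,p): return (a+p/2)%p-p/2
def rect(q):
    r=cv2.minAreaRect(q[:,:2].astype(np.float32)); w,h=r[1];a=r[2]
    if w<h: w,h,a=h,w,a+90
    return np.round(r[0],1),(round(w,1),round(h,1)),round(wrap(a,180),2)   # angle = long side
E
python3 - <<'E'
from meas import *
d=np.load('w1.npz');fr=d['fr'].astype(int);P=d['P'];X,Y,Z=P[...,0],P[...,1],P[...,2]
r,g,b=fr[...,0],fr[...,1],fr[...,2]
near=lambda c,R:(np.hypot(X-c[0],Y-c[1])<R)
m=near((580,72),40)&(Z>52)&(Z<64); q=P[m]; print('relay top',m.sum(),np.median(q[:,2]),rect(q))
# chassis
m=near((588,-178),160)&(Z>3.5)&(Z<9)&(r>110); q=P[m]; print('plate',m.sum(),np.median(q[:,2]),rect(q))
m=near((588,-178),140)&(Z>24)&(Z<36)&(r<70); q=P[m];print('socket',m.sum(),np.median(q[:,2]),rect(q))
m=near((570,-130),100)&(Z>68)&(Z<90)&(r>100)&(g<80); q=P[m];print('bar',m.sum(),np.median(q[:,2]),rect(q))
m=near((570,-130),100)&(Z>98)&(Z<115)&(r>100)&(g<80); q=P[m];print('knob',m.sum(),np.median(q,0),rect(q))
m=near((512,240),160)&(Z>35)&(Z<46)&(Y>100); q=P[m];print('rib',m.sum(),rect(q))
m=near((512,240),160)&(Z>8)&(Z<46)&(r>g+35); q=P[m];print('copper',m.sum(),rect(q), np.median(q[:,2]))
m=near((512,240),160)&(Z>3)&(Z<46)&(Y>100); q=P[m];print('brk',m.sum(),rect(q))
ps=[(492,0),(606,0),(590,183),(495,197)]
for u,v in [(495,60),(495,120),(495,180),(589,180),(597,110),(604,40),(500,190),(580,181)]: print(u,v,P[v,u].round(1))
m=near((660,-190),90)&(Z>3)&(g>r+25)&(g<110)
E
```

```text
relay top 978 57.79052692210331 (array([580.2,  78.5]), (33.9, 28.0), 66.19)
plate 11690 5.875489978468181 (array([ 570.7, -192.9]), (208.0, 135.1), -6.97)
socket 1274 29.632559365843775 (array([ 519.5, -174. ]), (60.2, 54.9), 82.79)
bar 1090 80.58381851226238 (array([ 556.3, -130.6]), (81.1, 20.2), 3.87)
knob 154 [ 590.81685691 -120.63909323  104.16719192] (array([ 590.5, -124.6]), (12.0, 11.1), -89.1)
rib 1334 (array([498., 231.]), (189.7, 11.6), 18.26)
copper 740 (array([610. , 268.5]), (46.0, 19.9), -71.83) 29.266294753820404
brk 7895 (array([524. , 208.1]), (252.7, 97.0), 23.58)
495 60 [ 626.6 -133.4    6.6]
495 120 [ 565.8 -126.1    6.7]
495 180 [ 497.2 -118.8    4.8]
589 180 [ 470.9 -217.6   11.5]
597 110 [ 546.  -232.9    5.8]
604 40 [ 6.145e+02 -2.460e+02  3.000e-01]
500 190 [ 485.3 -121.2    8.7]
580 181 [ 470.6 -210.3    7.7]
```

Request:
arm_command:
  rows:
    - [[0,0,0.4,0,0,1.4],[0,0,0.8,0,0,2.8],[0,0,1.2,0,0,4.2],[-0.1,-0.1,1.6,0,0,5.6],[-0.1,-0.1,2.0,0,0,7.0],[-0.2,-0.2,2.4,0,0,8.4],[-0.2,-0.2,2.8,0,0,9.8],[-0.27,-0.28,3.2,0,0,11.2],[-0.27,-0.28,3.5,0,0,12.6],[-0.27,-0.28,3.5,0,0,14.0]]

```text
time_s: 2.7
tool_pos: [576.1, 83.4, 186.9]
tcp_rot: [[0.068, -0.998, -0.003], [-0.998, -0.068, -0.001], [0.0, 0.003, -1.0]]
contact_force: [0.4, -1.1, -0.5]
grip_width: 85.6
gripper_force: 0.0
```

Request:
arm_command:
  rows:
    - [[0,0,0.3,0,0,1.4],[0,0,0.6,0,0,2.8],[0,0,0.9,0,0,4.2],[0,0,1.0,0,0,5.56],[0,0,1.0,0,0,5.56],[0,0,1.0,0,0,5.56],[0,0,1.0,0,0,5.56],[0,0,1.0,0,0,5.56],[0,0,1.0,0,0,5.56],[0,0,1.0,0,0,5.56]]

```text
time_s: 3.53
tool_pos: [577.7, 82.9, 164.1]
tcp_rot: [[-0.399, -0.917, 0.0], [-0.917, 0.399, 0.0], [-0.0, -0.0, -1.0]]
contact_force: [0.3, 0.4, -1.0]
grip_width: 85.6
gripper_force: 0.0
```

```bash
python3 - <<'E'
from meas import *
s=env.state();print(s['time_s'],s['q'].round(3),s['tool_pos'].round(1),s['tcp_rot'].round(3))
fr,P,f,T=grab('wrist','w2.png');Z=P[...,2]
m=(np.hypot(P[...,0]-580,P[...,1]-78)<30)&(Z>52)&(Z<64);q=P[m];print(m.sum(),np.median(q[:,2]),rect(q))
c=np.r_[rect(q)[0],52];print('tool delta/25',((c-s['tool_pos'])@s['tcp_rot']/25).round(2))
E
```

```text
3.5333 [ 0.477  0.286 -0.319 -0.    -0.966 -0.888] [577.7  82.9 164.1] [[-0.399 -0.917  0.   ]
 [-0.917  0.399  0.   ]
 [-0.    -0.    -1.   ]]
2010 57.780202989342044 (array([579.6,  78.5]), (33.5, 27.5), 66.84)
tool delta/25 [ 0.13 -0.14  4.48]
```

Request:
arm_command:
  rows:
    - [[0.13,-0.14,0.6,0,0,0],[0.13,-0.14,1.2,0,0,0],[0.13,-0.14,1.9,0,0,0],[0.13,-0.14,2.6,0,0,0],[0.13,-0.14,3.3,0,0,0],[0.13,-0.14,3.9,0,0,0],[0.13,-0.14,4.3,0,0,0],[0.13,-0.14,4.48,0,0,0],[0.13,-0.14,4.48,0,0,0],[0.13,-0.14,4.48,0,0,0]]

```text
time_s: 4.42
tool_pos: [579.9, 78.5, 52.2]
tcp_rot: [[-0.4, -0.916, 0.0], [-0.916, 0.4, -0.0], [-0.0, -0.0, -1.0]]
contact_force: [-0.5, 0.1, 0.5]
grip_width: 85.1
gripper_force: 0.0
```

Request:
arm_command:
  rows:
    - [[0,0,0,0,0,0],[0,0,0,0,0,0],[0,0,0,0,0,0],[0,0,0,0,0,0],[0,0,0,0,0,0],[0,0,0,0,0,0],[0,0,0,0,0,0],[0,0,0,0,0,0],[0,0,0,0,0,0],[0,0,0,0,0,0]]
  hand: 15
  grip_force: 50

```text
time_s: 5.25
tool_pos: [579.8, 78.5, 52.4]
tcp_rot: [[-0.4, -0.916, 0.001], [-0.916, 0.4, 0.0], [-0.0, -0.001, -1.0]]
contact_force: [-1.0, -0.3, 5.2]
grip_width: 27.4
gripper_force: 50.0
```

Request:
arm_command:
  rows:
    - [[0,0,-0.8,0,0,0],[0,0,-2.0,0,0,0],[0,0,-3.4,0,0,0],[0.6,-0.1,-4.6,0,0,-0.3],[1.8,-0.3,-5.2,0,0,-0.8],[3.2,-0.6,-5.2,0,0,-1.3],[4.6,-0.8,-5.2,0,0,-1.8],[6.0,-1.0,-5.2,0,0,-2.4],[7.4,-1.3,-5.2,0,0,-2.9],[8.6,-1.55,-5.2,0,0,-3.28]]

```text
time_s: 6.08
tool_pos: [527.8, -135.8, 181.7]
tcp_rot: [[-0.123, -0.992, -0.0], [-0.992, 0.123, 0.0], [-0.0, 0.0, -1.0]]
contact_force: [1.2, -0.3, -1.2]
grip_width: 27.4
gripper_force: 49.5
```

```bash
python3 - <<'E'
from meas import *
s=env.state();print(s['time_s'],s['q'].round(3),s['tool_pos'].round(1),s['tcp_rot'].round(3),s['grip_width'])
fr,P,f,T=grab('wrist','w3.png');np.savez('w3.npz',fr=fr,P=P)
E
```

```text
6.0833 [ 0.108  0.209 -0.38  -0.    -0.983 -0.231] [ 527.8 -135.8  181.7] [[-0.123 -0.992 -0.   ]
 [-0.992  0.123  0.   ]
 [-0.     0.    -1.   ]] 27.360019475390914
```

View pics/w3.png

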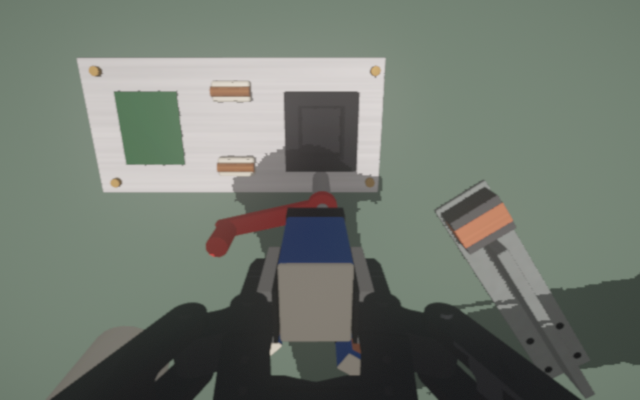

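The wrist view shows the chassis plate with its socket pocket at (322,130). The held relay stands straight in the jaws at (317,275), and the lever runs from (328,203) to (218,240).

```bash
python3 - <<'E'
from meas import *
d=np.load('w3.npz');fr=d['fr'].astype(int);P=d['P'];X,Y,Z=P[...,0],P[...,1],P[...,2];V,U=np.mgrid[:400,:640]
r,g,b=fr[...,0],fr[...,1],fr[...,2]
m=(V<195)&(Z>4)&(Z<34)&(U<395); q=P[m]; print('chassis',rect(q))
m=(V<185)&(Z>26)&(Z<34)&(U>270); q=P[m]; print('socket',m.sum(),np.median(q[:,2]),rect(q))
m=(V<170)&(V>90)&(U>290)&(U<355)&(Z<16); q=P[m]; print('pocketfloor',m.sum(),np.median(q[:,2]),rect(q),q[:,:2].mean(0))
q=P[(V>255)&(V<345)&(U>270)&(U<360)];q=q[(q[:,2]>178)&(q[:,2]<200)];print('relaytop',np.median(q[:,2]),len(q),rect(q))
m=(V<260)&(V>190)&(r>90)&(g<70)&(b<70); q=P[m&(Z<86)&(Z>75)]; print('bar',rect(q)); q=P[m&(Z>98)]; print('knob',rect(q),np.median(q[:,2]))
E
```

```text
chassis (array([ 587.7, -183.1]), (240.4, 109.8), -7.03)
socket 4002 29.76891770260812 (array([ 518.7, -169.4]), (69.9, 56.0), 82.93)
pocketfloor 1813 11.916966233014477 (array([ 517.4, -179.9]), (48.8, 47.2), 82.93) [ 518.15427011 -174.31345872]
relaytop 187.19803190317987 7392 (array([ 528. , -135.7]), (34.5, 34.0), 82.39)
bar (array([ 554. , -130.9]), (80.8, 14.8), 8.85)
knob (array([ 588.7, -126.4]), (13.3, 12.2), 52.08) 106.4397415711687
```

Request:
arm_command:
  rows:
    - [[0.8,0.1,0,0,0,0],[1.58,0.19,0,0,0,0],[1.58,0.19,0.8,0,0,0],[1.58,0.19,1.8,0,0,0],[1.58,0.19,2.7,0,0,0],[1.58,0.19,3.2,0,0,0],[1.58,0.19,3.5,0,0,0],[1.58,0.19,3.7,0,0,0],[1.58,0.19,3.7,0,0,0],[1.58,0.19,3.7,0,0,0]]

```text
time_s: 6.97
tool_pos: [519.7, -172.7, 89.7]
tcp_rot: [[-0.125, -0.992, 0.001], [-0.992, 0.125, -0.0], [0.0, -0.001, -1.0]]
contact_force: [-0.2, 0.8, -0.3]
grip_width: 27.4
gripper_force: 49.5
```

Request:
arm_command:
  rows:
    - [[0.07,0.05,0,0,0,0],[0.07,0.05,0,0,0,0],[0.07,0.05,0.1,0,0,0],[0.07,0.05,0.2,0,0,0],[0.07,0.05,0.3,0,0,0],[0.07,0.05,0.4,0,0,0],[0.07,0.05,0.5,0,0,0],[0.07,0.05,0.6,0,0,0],[0.07,0.05,0.7,0,0,0],[0.07,0.05,0.7,0,0,0]]

```text
time_s: 7.8
tool_pos: [517.5, -174.3, 71.1]
tcp_rot: [[-0.125, -0.992, -0.001], [-0.992, 0.125, 0.0], [0.0, 0.001, -1.0]]
contact_force: [-0.6, 0.3, -0.9]
grip_width: 27.5
gripper_force: 49.5
```

Request:
arm_command:
  rows:
    - [[0,-0.02,0.06,0,0,0],[0,-0.02,0.12,0,0,0],[0,-0.02,0.18,0,0,0],[0,-0.02,0.24,0,0,0],[0,-0.02,0.28,0,0,0],[0,-0.02,0.3,0,0,0],[0,-0.02,0.32,0,0,0],[0,-0.02,0.34,0,0,0],[0,-0.02,0.34,0,0,0],[0,-0.02,0.34,0,0,0]]

```text
time_s: 8.63
tool_pos: [518.3, -174.4, 64.3]
tcp_rot: [[-0.125, -0.992, 0.0], [-0.992, 0.125, -0.0], [0.0, -0.0, -1.0]]
contact_force: [-3.2, 2.4, 10.0]
grip_width: 27.3
gripper_force: 50.9
```

Request:
arm_command:
  rows:
    - [[0,0,0,0,0,0],[0,0,0,0,0,0],[0,0,0,0,0,0],[0,0,0,0,0,0],[0,0,-0.4,0,0,0],[0,0,-1.0,0,0,0],[0,0,-1.8,0,0,0],[0,0,-2.8,0,0,0],[0,0,-3.8,0,0,0],[0,0,-4.4,0,0,0]]
  hand: 45

```text
time_s: 9.47
tool_pos: [519.3, -174.6, 176.8]
tcp_rot: [[-0.125, -0.992, 0.003], [-0.992, 0.125, -0.001], [0.0, -0.003, -1.0]]
contact_force: [1.1, -0.3, 1.0]
grip_width: 44.9
gripper_force: 0.0
```

Request:
arm_command:
  rows:
    - [[-0.3,-0.3,0,0,0,-1.4],[-0.6,-0.6,0,0,0,-2.8],[-0.9,-1.0,0,0,0,-4.2],[-1.2,-1.3,0,0,0,-5.6],[-1.5,-1.6,0,0,0,-7.0],[-1.8,-1.9,0,0,0,-8.4],[-2.1,-2.2,0,0,0,-9.8],[-2.26,-2.51,0,0,0,-11.2],[-2.26,-2.51,0,0,0,-12.6],[-2.26,-2.51,0,0,0,-14.0]]
  hand: 30

```text
time_s: 10.3
tool_pos: [588.1, -125.9, 173.8]
tcp_rot: [[0.892, -0.451, 0.0], [-0.451, -0.892, -0.0], [0.0, 0.0, -1.0]]
contact_force: [-1.0, -0.0, -0.9]
grip_width: 30.4
gripper_force: 0.0
```

Request:
arm_command:
  rows:
    - [[0,0,0,0,0,-1.4],[0,0,0,0,0,-2.8],[0,0,0,0,0,-4.2],[0,0,0,0,0,-5.6],[0,0,0,0,0,-6.5],[0,0,0,0,0,-6.5],[0,0,0,0,0,-6.5],[0,0,0,0,0,-6.5],[0,0,0,0,0,-6.5],[0,0,0,0,0,-6.5]]

```text
time_s: 11.13
tool_pos: [587.7, -126.2, 173.4]
tcp_rot: [[0.996, 0.091, -0.0], [0.091, -0.996, -0.0], [-0.0, 0.0, -1.0]]
contact_force: [-1.0, 0.3, 0.3]
grip_width: 29.9
gripper_force: 0.0
```

```bash
python3 - <<'E'
from meas import *
s=env.state();print(s['time_s'],s['q'].round(3),s['tool_pos'].round(1),s['tcp_rot'].round(3),s['grip_width'])
fr,P,f,T=grab('wrist','w4.png');np.savez('w4.npz',fr=fr,P=P)
fr=fr.astype(int);r,g,b=fr[...,0],fr[...,1],fr[...,2];Z=P[...,2]
near=lambda c,R:(np.hypot(P[...,0]-c[0],P[...,1]-c[1])<R)
m=(r>80)&(g<70)&(b<70)&near((560,-130),90); q=P[m&(Z<86)&(Z>75)]; print('bar',rect(q)); q=P[m&(Z>101)&(Z<113)]; print('knob',rect(q),np.median(q[:,2]))
q=P[near((518,-174),35)&(Z>60)&(Z<76)];print('relay top',len(q),np.median(q[:,2]),rect(q))
E
```

```text
11.1333 [ 0.113  0.304 -0.269  0.    -0.998  1.549] [ 587.7 -126.2  173.4] [[ 0.996  0.091 -0.   ]
 [ 0.091 -0.996 -0.   ]
 [-0.     0.    -1.   ]] 29.893915454526013
bar (array([ 561.8, -130.1]), (70.6, 18.3), 5.05)
knob (array([ 589.6, -125.6]), (13.9, 11.9), 13.13) 106.82639127687435
relay top 177 68.75007073806998 (array([ 519. , -167.4]), (50.6, 23.5), -86.5)
```

View pics/w4.png

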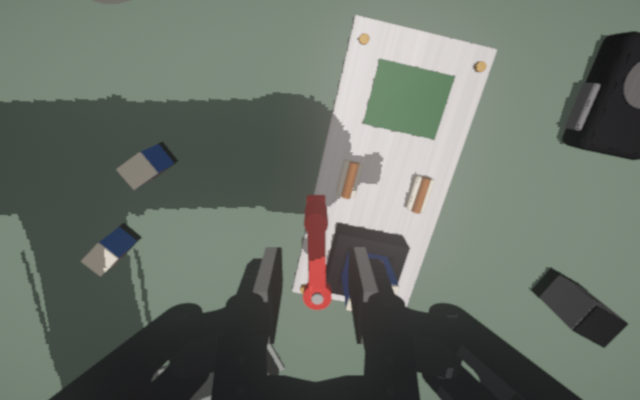

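Request:
arm_command:
  rows:
    - [[0.03,0,0.5,0,0,0],[0.07,-0.01,1.2,0,0,0],[0.07,-0.01,1.9,0,0,0],[0.07,-0.01,2.4,0,0,0],[0.07,-0.01,2.7,0,0,0],[0.07,-0.01,2.7,0,0,0],[0.07,-0.01,2.7,0,0,0],[0.07,-0.01,2.7,0,0,0],[0.07,-0.01,2.7,0,0,0],[0.07,-0.01,2.7,0,0,0]]

```text
time_s: 12.02
tool_pos: [589.9, -125.7, 106.7]
tcp_rot: [[0.996, 0.092, 0.002], [0.092, -0.996, 0.0], [0.002, 0.0, -1.0]]
contact_force: [-0.5, -0.6, -0.1]
grip_width: 30.3
gripper_force: 0.0
```

Request:
arm_command:
  rows:
    - [[0,0,0,0,0,0],[0,0,0,0,0,0],[0,0,0,0,0,0],[0,0,0,0,0,0],[-0.015,0.278,0,0,0,1.2],[-0.058,0.552,0,0,0,2.4],[-0.13,0.82,0,0,0,3.6],[-0.23,1.08,0,0,0,4.8],[-0.356,1.328,0,0,0,6.0],[-0.507,1.561,0,0,0,7.2]]
  hand: 19
  grip_force: 20

```text
time_s: 12.85
tool_pos: [580.8, -166.0, 105.9]
tcp_rot: [[0.857, -0.515, 0.001], [-0.515, -0.857, 0.0], [0.001, -0.0, -1.0]]
contact_force: [1.1, 0.2, 0.6]
grip_width: 19.0
gripper_force: 0.4
```

Request:
arm_command:
  rows:
    - [[-0.015,0.278,0,0,0,1.2],[-0.058,0.552,0,0,0,2.4],[-0.13,0.82,0,0,0,3.6],[-0.23,1.08,0,0,0,4.8],[-0.356,1.328,0,0,0,6.0],[-0.507,1.561,0,0,0,7.2],[-0.682,1.777,0,0,0,8.4],[-0.879,1.974,0,0,0,9.6],[-1.095,2.149,0,0,0,10.8],[-1.328,2.3,0,0,0,12.0]]

```text
time_s: 13.68
tool_pos: [522.5, -198.5, 105.9]
tcp_rot: [[-0.018, -1.0, 0.001], [-1.0, 0.018, -0.0], [0.0, -0.001, -1.0]]
contact_force: [0.9, 0.4, -0.5]
grip_width: 19.0
gripper_force: 0.3
```

Request:
arm_command:
  rows:
    - [[0,0.12,0,0,0,0.4],[0,0.24,0,0,0,0.8],[0,0.32,0,0,0,1.2],[0,0.36,0,0,0,1.2],[0,0.38,0,0,0,1.2],[0,0.4,0,0,0,1.2],[0,0.42,0,0,0,1.2],[0,0.43,0,0,0,1.2],[0,0.43,0,0,0,1.2],[0,0.43,0,0,0,1.2]]

```text
time_s: 14.52
tool_pos: [512.7, -198.1, 106.0]
tcp_rot: [[-0.116, -0.993, 0.002], [-0.993, 0.116, -0.0], [0.0, -0.002, -1.0]]
contact_force: [4.7, -0.2, -1.4]
grip_width: 19.3
gripper_force: 2.4
```

Request:
arm_command:
  rows:
    - [[0,0.04,0,0,0,0],[0,0.06,0,0,0,0],[0,0.06,0,0,0,0],[0,0.06,0,0,0,0],[0,0.06,0,0,0,0],[0,0.04,0,0,0,0],[0,0,0,0,0,0],[0,-0.04,0,0,0,0],[0,-0.07,0,0,0,0],[0,-0.08,0,0,0,0]]

```text
time_s: 15.35
tool_pos: [513.0, -198.3, 105.6]
tcp_rot: [[-0.117, -0.993, -0.001], [-0.993, 0.117, 0.0], [0.0, 0.002, -1.0]]
contact_force: [0.1, -0.2, 1.3]
grip_width: 18.7
gripper_force: 0.2
```

Request:
arm_command:
  rows:
    - [[0,0,0,0,0,0],[0,0,0,0,0,0],[0,0,-0.3,0,0,0],[0,0,-0.9,0,0,0],[0,0,-1.7,0,0,0],[-0.3,0,-2.9,0,0,0],[-1.2,0,-4.0,0,0,0],[-2.4,0,-4.8,0,0,0],[-3.8,0,-5.2,0,0,0],[-5.0,0,-5.2,0,0,0]]
  hand: 26

```text
time_s: 16.18
tool_pos: [529.3, -72.9, 239.6]
tcp_rot: [[-0.117, -0.993, 0.005], [-0.993, 0.117, 0.001], [-0.001, -0.005, -1.0]]
contact_force: [1.3, -0.0, 0.4]
grip_width: 25.9
gripper_force: 0.0
```

```bash
python3 - <<'E'
from meas import *
s=env.state();print(s['time_s'],s['q'].round(3),s['tool_pos'].round(1),s['tcp_rot'].round(3),s['grip_width'])
fr,P,f,T=grab('wrist','w5.png');np.savez('w5.npz',fr=fr,P=P)
fr=fr.astype(int);r,g,b=fr[...,0],fr[...,1],fr[...,2];Z=P[...,2]
near=lambda c,R:(np.hypot(P[...,0]-c[0],P[...,1]-c[1])<R)
m=(r>80)&(g<70)&(b<70)&near((518,-170),90); q=P[m&(Z<86)&(Z>75)]; print('bar',rect(q)); q=P[m&(Z>101)&(Z<113)]; print('knob',rect(q),np.median(q[:,2]))
q=P[near((518,-174),22)&(Z>60)&(Z<76)];print('relay top',len(q),np.percentile(q[:,2],[20,50,80]),rect(q))
E
```

```text
16.1833 [ 2.310e-01  1.370e-01 -3.260e-01  1.000e-03 -1.103e+00 -3.490e-01] [529.3 -72.9 239.6] [[-0.117 -0.993  0.005]
 [-0.993  0.117  0.001]
 [-0.001 -0.005 -1.   ]] 25.89684059009941
bar (array([0., 0.]), (0.0, 0.0), 0.0)
knob (array([0., 0.]), (0.0, 0.0), 0.0) nan
relay top 972 [69.13284982 69.78608816 70.40593449] (array([ 518.2, -173.8]), (34.0, 27.8), 82.53)
  return _methods._mean(a, axis=axis, dtype=dtype,
  ret = ret.dtype.type(ret / rcount)
```

View pics/w5.png

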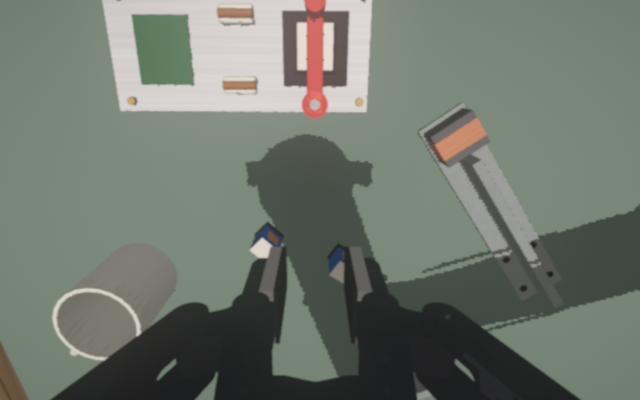

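The lever is shut: it lies straight over the seated relay, from hinge (315,104) to knob (315,3), and the relay's top measures 70 mm. Next is the bracket.

Request:
arm_command:
  rows:
    - [[-1.0,0.06,0,0,0,1.3],[-2.4,0.12,0,0,0,2.6],[-3.8,0.2,0.2,0,0,3.9],[-5.2,0.26,0.5,0,0,5.2],[-6.6,0.3,0.9,0,0,6.5],[-8.0,0.4,1.3,0,0,7.8],[-9.4,0.45,1.7,0,0,9.1],[-10.8,0.5,2.0,0,0,10.4],[-12.2,0.55,2.3,0,0,11.7],[-12.9,0.6,2.4,0,0,13.0]]
  hand: 45

```text
time_s: 17.07
tool_pos: [550.7, 250.8, 174.8]
tcp_rot: [[-0.951, -0.31, -0.001], [-0.31, 0.951, -0.001], [0.001, -0.0, -1.0]]
contact_force: [-0.2, 0.1, -0.2]
grip_width: 45.2
gripper_force: 0.0
```

```bash
cat > br.py <<'E'
from meas import *
s=env.state();print(s['time_s'],s['q'].round(3),s['tool_pos'].round(1),s['tcp_rot'].round(3),s['grip_width'])
fr,P,f,T=grab('wrist','w6.png');np.savez('w6.npz',fr=fr,P=P)
fr=fr.astype(int);r,g,b=fr[...,0],fr[...,1],fr[...,2];Z=P[...,2]
near=lambda c,R:(np.hypot(P[...,0]-c[0],P[...,1]-c[1])<R)
m=near((512,240),160)&(Z>37)&(Z<44);q=P[m];print('rib',m.sum(),rect(q))
m=near((610,268),50)&(Z>8)&(Z<46)&(r>g+35); q=P[m];print('copper',m.sum(),rect(q), np.median(q[:,2]))
m=near((610,268),60)&(Z>25)&(Z<35); q=P[m];print('transf',m.sum(),rect(q), np.median(q[:,2]))
E
python3 br.py
```

```text
17.0667 [ 0.75   0.309 -0.257 -0.    -1.006 -2.005] [550.7 250.8 174.8] [[-0.951 -0.31  -0.001]
 [-0.31   0.951 -0.001]
 [ 0.001 -0.    -1.   ]] 45.15111469122753
rib 3269 (array([509. , 235.8]), (166.0, 9.4), 18.29)
copper 1049 (array([610.7, 268.8]), (42.6, 20.6), -71.2) 29.26364501382176
transf 2083 (array([609.4, 269.3]), (44.4, 36.5), -71.71) 28.992047062026245
```

View pics/w6.png

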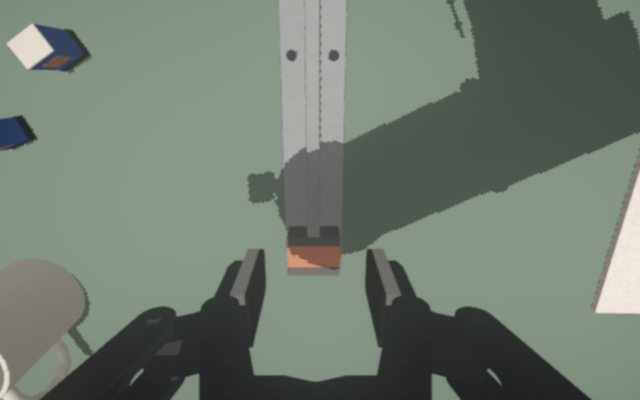

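The bracket lies straight between the jaws, with the transformer at (314,255).

Request:
arm_command:
  rows:
    - [[-0.03,-0.04,0.8,0,0,0],[-0.03,-0.04,1.8,0,0,0],[-0.03,-0.04,2.9,0,0,0],[-0.03,-0.04,4.0,0,0,0],[-0.03,-0.04,4.8,0,0,0],[-0.03,-0.04,5.3,0,0,0],[-0.03,-0.04,5.5,0,0,0],[-0.03,-0.04,5.55,0,0,0],[-0.03,-0.04,5.55,0,0,0],[-0.03,-0.04,5.55,0,0,0]]

```text
time_s: 17.95
tool_pos: [552.7, 247.5, 38.2]
tcp_rot: [[-0.949, -0.314, 0.001], [-0.314, 0.949, 0.001], [-0.002, 0.0, -1.0]]
contact_force: [-0.9, 0.1, 0.0]
grip_width: 45.2
gripper_force: 0.0
```

Request:
arm_command:
  rows:
    - [[0,0,0,0,0,0],[0,0,0,0,0,0],[0,0,0,0,0,0],[0,0,0,0,0,0],[0,0,0,0,0,0],[0,0,0,0,0,0],[0,0,0,0,0,0],[0,0,0,0,0,0],[0,0,0,0,0,0],[0,0,0,0,0,0]]
  hand: 0
  grip_force: 90

```text
time_s: 18.78
tool_pos: [552.5, 247.6, 38.2]
tcp_rot: [[-0.949, -0.314, 0.001], [-0.314, 0.949, 0.001], [-0.002, 0.001, -1.0]]
contact_force: [-2.2, 0.7, 6.0]
grip_width: 8.3
gripper_force: 88.6
```

Request:
arm_command:
  rows:
    - [[0,0,-0.1,0,0,0],[0,0,-0.3,0,0,0],[0,0,-0.6,0,0,0],[0,0,-1.1,0,0,0],[0,0,-1.7,0,0,0],[0,0,-2.3,0,0,0],[0,0,-2.8,0,0,0],[0,0,-3.1,0,0,0],[0,0,-3.2,0,0,0],[0,0,-3.2,0,0,0]]

```text
time_s: 19.62
tool_pos: [552.1, 247.2, 117.6]
tcp_rot: [[-0.949, -0.314, 0.001], [-0.314, 0.949, 0.001], [-0.001, 0.001, -1.0]]
contact_force: [-0.2, 0.1, -4.9]
grip_width: 8.5
gripper_force: 87.7
```

```bash
cat > lev.py <<'E'
from meas import *
import sys
s=env.state();p=s['tool_pos'];R=s['tcp_rot']
print(s['time_s'],s['q'].round(2),p.round(1),R.round(3).tolist(),s['contact_force'].round(1),s['torque'].round(2),s['grip_width'],s['gripper_force'])
fr,P,f,T=grab('wrist',sys.argv[1])
L=(P-p)@R  # tool coords
fr=fr.astype(int);r,g,b=fr[...,0],fr[...,1],fr[...,2]
# rib top strip: |y|<4, z around -2 (TCP 38 above underside, rib top 40)
m=(np.abs(L[...,1])<9)&(L[...,0]>25)&(L[...,0]<160)&(L[...,2]>-20)&(L[...,2]<14)
q=L[m]; z0=np.percentile(q[:,2],30); 
A=np.c_[q[:,0],np.ones(len(q))];c=np.linalg.lstsq(A,q[:,2],rcond=None)[0]
for _ in range(8):
    k=np.abs(A@c-q[:,2])<2; c=np.linalg.lstsq(A[k],q[k,2],rcond=None)[0]
print('rib',len(q),k.sum(),'slope deg',np.degrees(np.arctan(c[0])),'z at 0',c[1],rect(q[k]))
m=(r>g+35)&(np.abs(L[...,1])<30)&(L[...,0]<-30)&(L[...,0]>-90)&(L[...,2]>-20)&(L[...,2]<40)
q=L[m]; 
if len(q)>20: print('copper tool',len(q),np.median(q,0).round(1),rect(q))
q=L[(np.abs(L[...,1])<30)&(L[...,0]<-35)&(L[...,0]>-90)&(L[...,2]>0)&(L[...,2]<20)]
if len(q)>20: print('tr tool',len(q),np.median(q,0).round(1),rect(q))
E
python3 lev.py w7.png
```

```text
19.6167 [ 0.74  0.37 -0.32 -0.   -0.88 -1.99] [552.1 247.2 117.6] [[-0.949, -0.314, 0.001], [-0.314, 0.949, 0.001], [-0.001, 0.001, -1.0]] [-0.2  0.1 -4.9] [-0.01  0.01 -0.02] 8.515709145258072 87.66612768173218
rib 7322 7311 slope deg -0.09933175640686889 z at 0 -1.580926526242961 (array([63.6,  0.8]), (77.1, 10.0), 0.01)
tr tool 477 [-44.9   1.   10. ] (array([-46.2,   0.9]), (18.0, 13.7), 65.4)
```

Request:
arm_command:
  rows:
    - [[0,-0.1,-0.3,0,0,0],[0.05,-0.3,-0.8,0,0,0.1],[0.1,-0.7,-1.4,0,0,0.3],[0.2,-1.3,-2.0,0,0,0.5],[0.3,-2.1,-2.5,0,0,0.8],[0.45,-3.0,-2.9,0,0,1.1],[0.6,-4.0,-3.1,0,0,1.4],[0.8,-5.0,-3.1,0,0,1.7],[0.95,-6.0,-3.1,0,0,2.0],[1.1,-7.0,-3.1,0,0,2.3]]

```text
time_s: 20.5
tool_pos: [580.5, 70.9, 194.3]
tcp_rot: [[-0.993, -0.117, -0.001], [-0.117, 0.993, -0.0], [0.001, -0.0, -1.0]]
contact_force: [0.6, -0.1, -4.3]
grip_width: 8.5
gripper_force: 87.8
```

```bash
python3 - <<'E'
from meas import *
s=env.state();p=s['tool_pos'];R=s['tcp_rot'];print(p,R.round(3).tolist())
print(((np.array([624.4,-187.6,194])-p)@R/25).round(2), 'turn', (np.degrees(np.arctan2(R[1,0],R[0,0]))-172.97+180)%360-180)
E
```

```text
[580.52467492  70.86565625 194.33862284] [[-0.993, -0.117, -0.001], [-0.117, 0.993, -0.0], [0.001, -0.0, -1.0]]
[ -0.53 -10.47   0.02] turn 13.757819093048226
```

Request:
arm_command:
  rows:
    - [[-0.06,-1.0,0,0,0,0.3],[-0.12,-2.1,0,0,0,0.6],[-0.18,-3.3,0,0,0,0.9],[-0.24,-4.5,0,0,0,1.2],[-0.3,-5.7,0,0,0,1.5],[-0.35,-6.9,0,0,0,1.8],[-0.4,-8.1,0,0,0,2.1],[-0.45,-9.1,0,0,0,2.4],[-0.5,-9.9,0,0,0,2.6],[-0.53,-10.4,0,0,0,2.75]]

```text
time_s: 21.33
tool_pos: [624.4, -186.6, 193.7]
tcp_rot: [[-0.992, 0.124, -0.002], [0.124, 0.992, -0.0], [0.002, -0.0, -1.0]]
contact_force: [1.2, 0.0, -3.9]
grip_width: 8.7
gripper_force: 87.9
```

Request:
arm_command:
  rows:
    - [[0,-0.04,0,0,0,0],[0,-0.07,0,0,0,0],[0,-0.07,0,0,0,0],[0,-0.07,0,0,0,0],[0,-0.07,0,0,0,0],[0,-0.07,0,0,0,0],[0,-0.07,0,0,0,0],[0,-0.07,0,0,0,0],[0,-0.07,0,0,0,0],[0,-0.07,0,0,0,0]]

```text
time_s: 22.17
tool_pos: [624.7, -185.9, 194.6]
tcp_rot: [[-0.993, 0.121, 0.0], [0.121, 0.993, -0.0], [-0.0, 0.0, -1.0]]
contact_force: [0.4, 0.2, -3.9]
grip_width: 8.5
gripper_force: 88.0
```

```bash
python3 lev.py w8.png; python3 - <<'E'
from meas import *
s=env.state();p=s['tool_pos'];R=s['tcp_rot']
fr,P,f,T=grab('side','s8.png'); Z=P[...,2]
near=lambda c,rr:(np.hypot(P[...,0]-c[0],P[...,1]-c[1])<rr)
q=P[near((590,-183),160)&(Z>156)&(Z<192)&(np.abs((P[...,:2]-p[:2])@R[:2,1])<30)]; print('side bracket',len(q),rect(q))
fr,P,f,T=grab('scene'); Z=P[...,2];fi=fr.astype(int)
a=(P-p)@R
q=P[(a[...,0]>-85)&(a[...,0]<165)&(np.abs(a[...,1])<30)&(a[...,2]>20)&(a[...,2]<45)];print('scene foot',len(q),np.percentile(q[:,2],[10,50,90]),rect(q))
q=P[(a[...,0]>-85)&(a[...,0]<165)&(np.abs(a[...,1])<30)&(a[...,2]>-10)&(a[...,2]<45)];print('scene all',len(q),rect(q))
E
```

```text
22.1667 [ 0.01  0.36 -0.13  0.   -1.08 -1.7 ] [ 624.7 -185.9  194.6] [[-0.993, 0.121, 0.0], [0.121, 0.993, -0.0], [-0.0, 0.0, -1.0]] [ 0.4  0.2 -3.9] [ 0.02  0.03 -0.05] 8.459265688057089 87.98362255096436
rib 7361 7339 slope deg -0.12933270803445748 z at 0 -1.5448439097498041 (array([63.7,  1. ]), (77.4, 10.0), 0.05)
tr tool 474 [-45.1   1.2  10. ] (array([-47. ,   0.9]), (17.0, 9.9), 89.69)
side bracket 1398 (array([ 584.7, -180.2]), (240.4, 52.7), -6.87)
scene foot 666 [157.62124179 161.1627739  168.80514601] (array([ 588.1, -184. ]), (239.1, 52.8), -6.86)
scene all 1251 (array([ 588.1, -184. ]), (239.1, 52.8), -6.86)
```

View pics/s8.png

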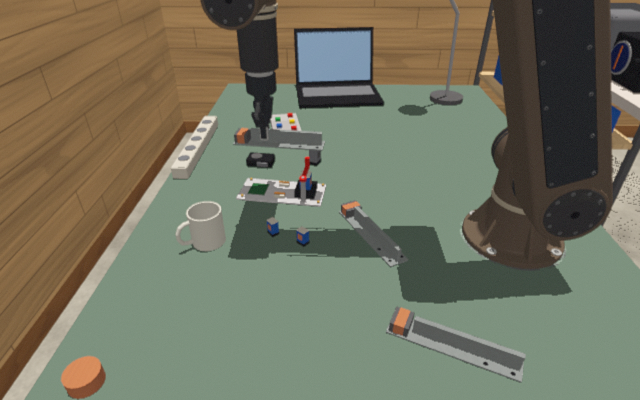

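The bracket hangs level over the chassis at (280,138), with the transformer at (242,136) over the green-board end. The lever is shut over the relay at (306,178), and the mug, microphone and grey relay have not moved.

```bash
python3 -c "
from plant import env
print(env.finish_job())"
```

```text
the job is handed in; nothing more can be done
None
```

The job is handed in: the blue relay is home in the socket with the lever shut over it, and the arm is holding the bracket level about 15 cm above the plate, centred and lined up, transformer over the end away from the socket (about 22 s of the 72 s used).

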